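# Press a glued wooden disc with a spring-footed stick

### The arm

A 7-joint arm with a two-finger parallel gripper is mounted at the origin on the work surface. World frame = base frame: x ahead of the robot, y to its left, z up, the work surface at z = 0. Lengths are in m, angles in rad, forces in N, time in s.
With the tool pointing down it reaches from about 0.425 to 0.975 m from the base axis. Payload 16.7 kg.
Tool frame: the origin (TCP) lies between the finger pads; the fingertips stand 11 mm ahead of it and the grasp point (between the pads) lies 8 mm behind it; z points along the fingers, y is the line along which they close (so a half turn about z gives the same grasp; the last joint's range is limited). The gripper opens to 85 mm and grips with 20 to 120 N. Pads are 22 mm wide; open, the fingers measure 114 mm over their backs; the gripper's body (76 mm by 85 mm) begins 54 mm behind the grasp point. The pads swing forward as they close: fully open they stand 13 mm farther back than shut.
Start: joints at [-1.401, 0.426, 0.074, 1.606, -0.034, 1.111, -0.067], TCP at [0.212, 0.641, 0.242] pointing down, gripper open.
Joint ranges: [-2.85, 2.85], [-0.5, 2.14], [-1.23, 1.37], [0.21, 2.46], [-1.02, 4.16], [0.16, 2.05], [-2.73, 2.73]. Speed limits (rad/s): [1.89, 1.89, 2.39, 2.39, 3.01, 3.01, 3.01].

### API

Orientations are given as [roll, pitch, yaw] about the fixed x, y, z axes, in that order (R = Rz(yaw) Ry(pitch) Rx(roll)).
In Python, from plant import sense, capture, calibration, job_done gives the robot as it stands.
- The arm moves only by the tool drive_tool, never from a script. Its argument "motion" is a list of rows, each a list of 6 numbers: the shift along the tool's x, y, z in m, then the turn, a rotation vector about the tool's x, y, z in degrees. In form: [[x, y, z, wx, wy, wz], ...]. A call has exactly 8 rows; each row shifts and turns the commanded pose from where the row before left it, along the tool's axes as they then stand; what a row does not reach is not made up. A row lasts 1/8 s, in which the tool goes at most 62.5 mm and 10.7 degrees, less where a joint would pass 70% of its speed; a pose out of reach is approached as far as the arm can. A call is refused whole if a number of a shift passes 0.0625 or a number of a turn 10.7, either way. A call with a gripper value outside its range is refused whole. "jaw" is the finger opening in m, from 0 to 0.0854, set as the call begins (left out, the last holds). The fingers move at their own pace and stop on an object; the grip force is fixed at half the most. Time passes only in rows, so rows that do not move let the fingers close, or fill a call up. It gives the time, the measured TCP pose, the force, the opening and the grip force at its end, in the units of the state.
- sense(): the state, without advancing time (a new reading comes with each control period).
- capture(name): name is "scene" or "top" or "wrist"; returns the picture (384x512x3 uint8, red, green, blue); there is no depth.
- calibration(name): a dict with "fx", "fy", "cx", "cy" (pixels), "dist_coeffs" ([k1, k2, p1, p2, k3] as OpenCV has them; the pictures are not rectified), "rvec" (rotation vector, rad) and "tvec" (3), from world to camera coordinates, as OpenCV has them. Camera axes: x right, y down, z forward; pixel columns grow to the right and rows downward; lengths in m; the calibration is good to about 2 mm. A picture is of the moment at which its call begins: read the wrist's pose just before it. calibration takes no time and is no camera call; for the wrist camera it gives the pose at the moment of the call.
- job_done(): hands the job in; it is judged then, once.
The state is a dict: "time": time; "qpos": joint angles; "qvel": joint speeds; "joint_torque": joint torques, N m; "tool_pos": TCP position; "ee_rot": TCP orientation; "ft_force": force on the tool from outside, world axes, zero at the start; "moment": the same for the moment, N m; "opening": finger opening in m; "grasp_force": force on a finger pad.
Only numpy, scipy, OpenCV 4.12 (cv2) and the standard library are available. Lean on these libraries where they do the work, as an engineer would, in place of code of your own. Each camera call takes 0.05 s, during which the arm holds its last target. There are 200 camera calls.

### The job

First swing the bench magnifier round to the left, out of the way, until its lens is at least 16 cm (seen from above) from the round disc on the wooden tree, and leave it there. Then take the pressing stick out of its holder and, with it held square to the sloping board, press its spring foot lightly on the middle of the round disc so that the foot is pushed in about half way. Finish while holding it there: do not let go of the stick or put it down, and leave the tin, the glue bottle and the little standing tree where they are.

Things in the scene. Friction and masses are not known exactly. Their poses are not given: they have to be found in the camera images.
- spot (a point): middle of the top face of the round wooden disc, 26 mm across, top 10 mm above the board's face, in the lowest row of the flat wooden tree on the sloping board. z axis: square out of the sloping face (leans 20 degrees from vertical, towards the robot's side); x axis: up the slope; y axis: along the row
- easel: fixed sloping gluing board, 220 mm wide, 225 mm up the slope, rising at 20 degrees away from the robot (front edge 23 mm, back edge 100 mm high); a flat wooden tree lies on it. Origin on the table below the middle of the lowest row. Row: round disc, square tile (23 mm), eight-pointed star (27 mm), all fixed, level, 45 mm apart, in any order, tops 10 mm above the board
- mag_hinge (a point): point on the upright hinge axis of the bench magnifier, 172 mm above the table, at the top of a fixed post (18 mm thick, round foot 90 mm across) that stands about 200 mm behind the row of ornaments
- lens (a point): centre of the magnifier's lens (white ring 96 mm across, 14 mm thick, 165 to 179 mm above the table), 200 mm from the hinge axis at the end of a level aluminium arm (12 mm wide, top 177 mm above the table); at the start it hangs over the row of ornaments and blocks the way to them from above
- mag_peg (a point): middle of the black upright peg (16 mm across, 45 mm tall, from 177 to 222 mm above the table) on the magnifier's arm, 140 mm from the hinge axis: push it sideways or grip it to swing the arm
- mag_arm (a joint): swing of the magnifier about its upright axis, rad: 0 = arm pointing from the post straight over the middle of the board (to the robot's side), growing as the lens swings to the left (+y; clockwise seen from above), stops at -0.3 and 1.6. The joint is stiff (0.25 N m of friction, about 2 N at the peg) and stays where it is left
- stick_grip (a point): centre of the pressing stick's square wooden handle (24 x 24 x 70 mm). z axis points up along the stick, away from the foot; x and y are square to the flat sides. The unpressed foot's tip lies 85 mm from here, down the z axis. The stick stands upright in its holder, the handle's lower end (35 mm below this point) resting on the holder's top
- stick: the whole pressing stick, loose, 120 mm long, 60 to 100 g: square handle on top, below it a metal barrel (16 mm across, 30 mm long) and the foot (10 mm across, sticking out 20 mm). Origin at the unpressed foot's tip, z axis up along the stick
- holder: dark wooden holder block, fixed, 70 x 70 mm and 60 mm tall, with a 21 mm upright hole through its middle in which the stick's barrel hangs; origin in the middle of its underside; the stick must be lifted 50 mm to come free
- foot_tip (a point): centre of the flat end of the stick's round black rubber foot (10 mm across)
- foot (a joint): how far the sprung foot is pushed into the stick, m: 0 = out, 0.012 = fully in. The spring pushes with 2.1 N at the start of its travel and 6.3 N at the end (0.35 N per mm), 4.2 N half way
- disc: the round disc as a fixed part (use spot for its place)
- tin: open round steel tin of beads, 96 mm across, 18 mm tall, loose; leave alone; origin in the middle of its underside
- glue: white glue bottle, 34 mm across, 100 mm tall, loose; leave alone; origin in the middle of its underside
- model: little standing wooden tree, about 110 mm across and 135 mm tall, loose; leave alone; origin in the middle of its underside
Mind the look-alikes: they are no part of the job. Of the things like the holder, leave any that is orange; of the rest the larger one is meant.

How it is judged:
On the way, in this order (a step that is already met when the one before it is completed fails the run):
1. the magnifier is swung aside, its lens more than 150 mm from the disc seen from above, and stays (horizontal distance between lens and spot above 0.15 m and velocity of joint mag_arm between -0.05 and 0.05 rad/s), for 0.2 s.
2. the stick is lifted out of its holder by the fingers (height (world z) of foot_tip above 0.062 m and contact force between the fingers and stick above 2 N and contact force between stick and holder below 0.05 N), for 0.2 s.
At the end, for the whole second after the job is handed in: Fingers hold the stick, still and clear of its holder; foot presses the disc with 1.5 to 8 N, pushed in 1.5 to 10.5 mm, tip within 8.5 mm of the disc's middle, stick within 8 degrees of square to the board; lens more than 150 mm from the disc seen from above (all of step 1 and contact force between the fingers and stick above 2 N and contact force between stick and disc between 1.5 and 8 N and value of joint foot between 0.0015 and 0.0105 m and distance between foot_tip and spot below 0.0085 m and angle between the z axis of stick and the z axis of spot, either way round below 0.14 rad and contact force between stick and holder below 0.05 N and linear speed of stick below 0.02 m/s); the arm keeps its last pose, push and grip.
It fails at once if the stick is pressed hard (over 15 N) on the disc (contact force between stick and disc above 15 N).
It fails at once if the tin is pushed away or knocked over (distance of tin from where it was at the start of the episode above 0.025 m or angle between tin's own z axis and vertical above 0.4 rad).
It fails at once if the glue bottle is pushed away or knocked over (distance of glue from where it was at the start of the episode above 0.025 m or angle between glue's own z axis and vertical above 0.4 rad).
It fails at once if the little standing tree is pushed away or knocked over (distance of model from where it was at the start of the episode above 0.025 m or angle between model's own z axis and vertical above 0.4 rad).
It also fails if it takes over 54 s, if anything falls off the work surface, if the arm or the gripper's body presses on something with over 40 N, if the wrist force passes 120 N, or if a joint passes its speed limit or range.

## Working session

There is one attempt and no reset: what is moved stays moved. The work goes in short steps, Python scripts to look and compute and a tool call to move; the robot and the scene stay as the last step left them, time stands still between calls to the robot, and variables do not carry over. Pictures are saved under pics/ and viewed, at most 10 in all, crops included, and the job is handed in when it is done.

Besides the shell and the picture viewer there is one more tool, called after "Emit:" as name([rows], argument=value, ...), one row to a line, values as JSON. drive_tool: Moves the arm, as the interface text tells. Its arguments: {"type":"object","properties":{"motion":{"type":"array"},"jaw":{"type":"number"}},"required":["motion"]}

```bash
mkdir -p pics; cat > h.py <<'E'
import numpy as np, cv2
from scipy.spatial.transform import Rotation as R
from plant import sense, capture, calibration, job_done
def ray(c,uv):
    K=np.array([[c['fx'],0,c['cx']],[0,c['fy'],c['cy']],[0,0,1.]])
    p=cv2.undistortPoints(np.array([[uv]],float),K,np.array(c['dist_coeffs'],float))[0,0]
    M=cv2.Rodrigues(np.array(c['rvec'],float))[0]; t=np.array(c['tvec'],float).ravel()
    return -M.T@t, M.T@np.array([p[0],p[1],1.])
def at_z(c,uv,z):
    o,d=ray(c,uv); return o+d*(z-o[2])/d[2]
def proj(c,X):
    K=np.array([[c['fx'],0,c['cx']],[0,c['fy'],c['cy']],[0,0,1.]])
    return cv2.projectPoints(np.array(X,float).reshape(-1,3),np.array(c['rvec'],float),np.array(c['tvec'],float),K,np.array(c['dist_coeffs'],float))[0][:,0]
def tri(obs):
    A=0;b=0
    for c,uv in obs:
        o,d=ray(c,uv); d/=np.linalg.norm(d); P=np.eye(3)-np.outer(d,d); A=A+P; b=b+P@o
    return np.linalg.solve(A,b)
def snap(n,f):
    im=capture(n); cv2.imwrite(f'pics/{f}.png',im[...,::-1]); return im
E
python3 - <<'E'
from h import *
a=snap('scene','s0');b=snap('top','t0')
for n,i in(('s',a),('t',b)): cv2.imwrite(f'pics/{n}0b.png',cv2.resize(i[...,::-1],(800,600),interpolation=cv2.INTER_CUBIC))
for n in('scene','top'):
    c=calibration(n);o,d=ray(c,(256,192));print(n,o,d,c['fx'])
s=sense();print(s['tool_pos'],s['ee_rot'],s['time'])
E
```

```text
scene [0.95889437 0.47772827 1.15942001] [-0.31282744 -0.38913654 -0.86660269] 442.50177635262065
top [0.44181625 0.00309104 1.77922673] [ 0.10306887 -0.02940011 -0.99448026] 485.9607160448434
[0.21148334 0.64064365 0.2416999 ] [-3.14045769e+00  8.76439799e-05  2.82273588e+00] 0.1
```

View pics/s0b.png

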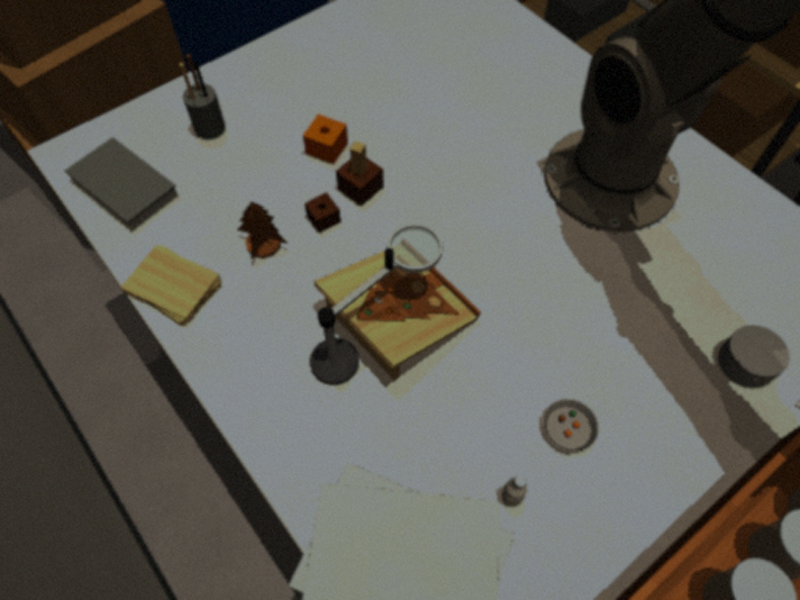

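View pics/t0b.png

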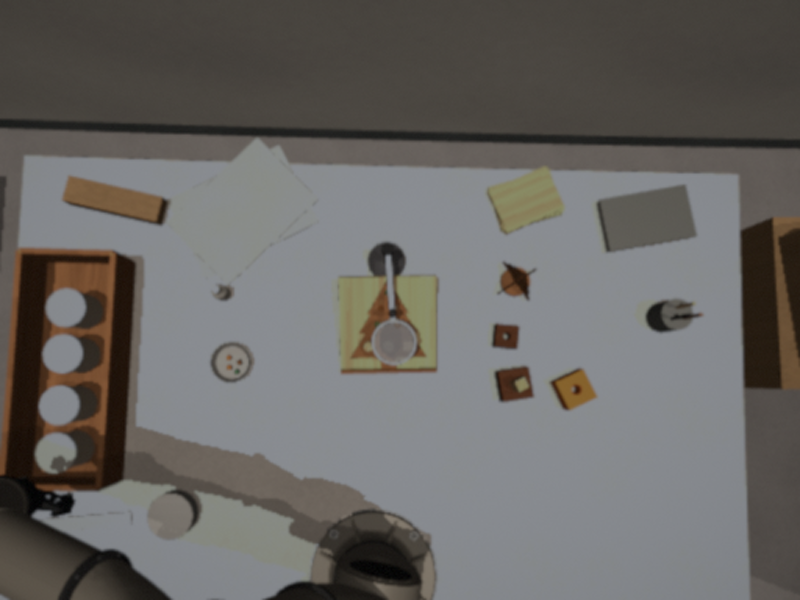

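The scene shows three holder-like blocks in the top view. They are the orange one at (575,388), the small dark one at (506,336), and the large dark one with the stick in it at (515,383). The large dark one fits the description. The tin is at (232,362), the glue at (222,291) and the model at (515,281). I'll enlarge the board and holders.

```bash
python3 - <<'E'
from h import *
b=cv2.imread('pics/t0.png');a=cv2.imread('pics/s0.png')
g=lambda i:cv2.convertScaleAbs(i,alpha=1.7)
X=cv2.resize(b[165:265,205:305],(400,400),interpolation=cv2.INTER_CUBIC)
Y=cv2.resize(a[145:245,205:305],(400,400),interpolation=cv2.INTER_CUBIC)
Z=cv2.resize(b[200:250,310:385],(400,200)[:2],interpolation=cv2.INTER_CUBIC)
W=cv2.resize(a[80:130,200:275],(400,200),interpolation=cv2.INTER_CUBIC)
# Z,W stretched: 75x50 -> 400x200  (5.333,4)
cv2.imwrite('pics/c0.png',g(np.vstack([np.hstack([X,Y]),np.hstack([Z,W])])))
c=calibration('top');k=512/800
for n,uv,z in [('lens',(394,341),.172),('peg',(393,315),.222),('foot',(386,260),0),('boardFL',(342,373),.023),('boardFR',(437,371),.023),('boardBL',(337,276),.1),('boardBR',(438,275),.1),('stick',(522,384),.13),('holder',(515,385),.06),('tin',(232,362),.01),('glue',(222,291),.05),('model',(515,281),.05)]:
    print(n,at_z(c,(uv[0]*k,uv[1]*k),z).round(4))
E
```

```text
lens [ 0.5209 -0.0336  0.172 ]
peg [ 0.5718 -0.0292  0.222 ]
foot [ 0.7206 -0.0143  0.    ]
boardFL [0.4518 0.0811 0.023 ]
boardFR [ 0.4615 -0.1375  0.023 ]
boardBL [0.6662 0.095  0.1   ]
boardBR [ 0.674  -0.1302  0.1   ]
stick [ 0.4368 -0.313   0.13  ]
holder [ 0.4339 -0.3106  0.06  ]
tin [0.4715 0.3366 0.01  ]
glue [0.6318 0.3588 0.05  ]
model [ 0.6713 -0.3111  0.05  ]
```

View pics/c0.png

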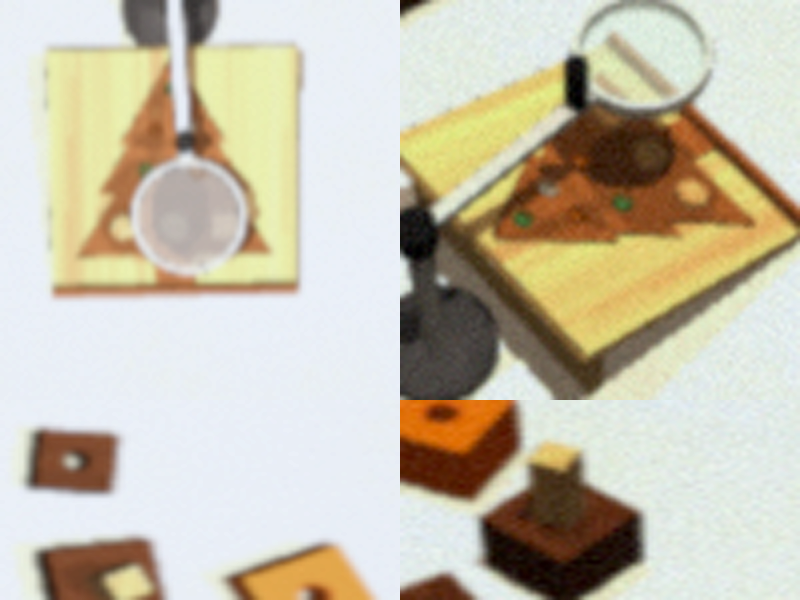

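The crop confirms the stick stands in the large dark block. The row ornaments are at about (122,228), (175,228) and (222,225) in the crop, and they can't be told apart until the lens is moved. Next I'll triangulate the peg and plan the first moves.

```bash
cat >> h.py <<'E'
def goal(pos,Rg,cur=None):
    """shift in tool axes and rotvec(deg, tool axes) from current (or given) pose to the goal"""
    if cur is None:
        s=sense(); cur=(np.array(s['tool_pos']),R.from_euler('xyz',s['ee_rot']))
    p,r=cur
    return r.inv().apply(np.array(pos)-p).round(4), (r.inv()*Rg).as_rotvec(degrees=True).round(2)
def down(yaw): return R.from_euler('xyz',[np.pi,0,yaw])
E
python3 - <<'E'
from h import *
t=calibration('top');s=calibration('scene')
peg=tri([(t,(251.5,200)),(s,(249.25,165.5))]);print('peg',peg,at_z(t,(251.5,200),.21),at_z(s,(249.25,165.5),.2))
# hinge: post top black knob in scene s0b (327,318) top (390,252)
print('hinge',at_z(t,(388*.64,254*.64),.172),at_z(s,(327*.64,318*.64),.172), 'foot s',at_z(s,(334*.64,360*.64),.01))
print('lens s',at_z(s,(415*.64,248*.64),.172))
print(goal([.57,-.029,.29],down(np.pi)))
E
```

```text
peg [ 0.57767867 -0.02820891  0.1985148 ] [ 0.57803584 -0.02926464  0.21      ] [ 0.57698507 -0.02606432  0.2       ]
hinge [ 0.70672427 -0.01664426  0.172     ] [ 0.71637183 -0.0127215   0.172     ] foot s [ 0.71697478 -0.01413608  0.01      ]
lens s [ 0.51783832 -0.03066195  0.172     ]
(array([-0.5504, -0.5236, -0.0477]), array([-7.000e-02, -1.000e-02, -1.827e+01]))
```

Emit:
drive_tool([
  [-0.0393, -0.0374, -0.0034, 0, 0, 0],
  [-0.0393, -0.0374, -0.0034, 0, 0, 0],
  [-0.0393, -0.0374, -0.0034, 0, 0, 0],
  [-0.0393, -0.0374, -0.0034, 0, 0, 0],
  [-0.0393, -0.0374, -0.0034, 0, 0, 0],
  [-0.0393, -0.0374, -0.0034, 0, 0, 0],
  [-0.0393, -0.0374, -0.0034, 0, 0, 0],
  [-0.0393, -0.0374, -0.0034, 0, 0, 0],
], jaw=0.085)

```text
time: 1.1
tool_pos: [0.4168, 0.2565, 0.2696]
ee_rot: [-3.142, -0.0, 2.823]
ft_force: [1.4, 1.1, -0.3]
opening: 0.0852
grasp_force: 0.0
```

Emit:
drive_tool([
  [-0.0393, -0.0374, -0.0034, 0, 0, 0],
  [-0.0393, -0.0374, -0.0034, 0, 0, 0],
  [-0.0393, -0.0374, -0.0034, 0, 0, 0],
  [-0.0393, -0.0374, -0.0034, 0, 0, 0],
  [-0.0393, -0.0374, -0.0034, 0, 0, 0],
  [-0.0393, -0.0374, -0.0034, 0, 0, 0],
  [0, 0, 0, 0, 0, -9.1],
  [0, 0, 0, 0, 0, -9.1],
])

```text
time: 2.1
tool_pos: [0.5699, -0.0295, 0.2895]
ee_rot: [-3.141, -0.001, -3.139]
ft_force: [-0.7, 0.2, -0.4]
opening: 0.0852
grasp_force: 0.0
```

```bash
python3 - <<'E'
from h import *
im=snap('wrist','w0');c=calibration('wrist')
print(proj(c,[[.577,-.028,.222],[.577,-.028,.177],[.519,-.032,.172]]).round())
cv2.imwrite('pics/w0b.png',cv2.convertScaleAbs(im[...,::-1],alpha=1.5))
E
```

```text
[[255. 220.]
 [255. 200.]
 [250. 121.]]
```

View pics/w0b.png

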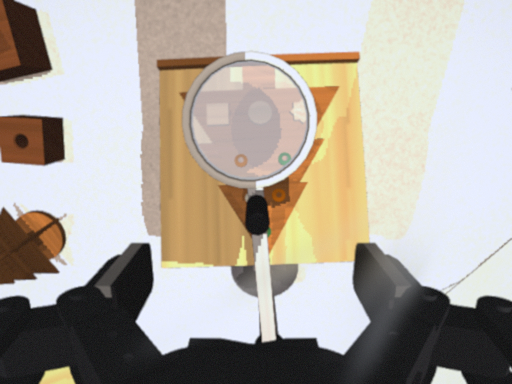

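The wrist view shows the peg at (257,218), where I predicted it. Through the lens the row shows the square at (217,113), the round disc in the middle at (260,110) and the star at (298,110). So the disc is the middle ornament.

Emit:
drive_tool([
  [-0.007, 0.001, 0.01, 0, 0, 0],
  [0, 0, 0.019, 0, 0, 0],
  [0, 0, 0.019, 0, 0, 0],
  [0, 0, 0.019, 0, 0, 0],
  [0, 0, 0.019, 0, 0, 0],
  [0, 0, 0, 0, 0, 0],
  [0, 0, 0, 0, 0, 0],
  [0, 0, 0, 0, 0, 0],
], jaw=0.05)

```text
time: 3.15
tool_pos: [0.5773, -0.0277, 0.2046]
ee_rot: [3.141, 0.001, 3.14]
ft_force: [0.1, -0.3, 0.3]
opening: 0.0501
grasp_force: 0.0
```

Emit:
drive_tool([
  [0, 0, 0, 0, 0, 0],
  [0, 0, 0, 0, 0, 0],
  [0, 0, 0, 0, 0, 0],
  [0, 0, 0, 0, 0, 0],
  [0, 0, 0, 0, 0, 0],
  [0, 0, 0, 0, 0, 0],
  [0, 0, 0, 0, 0, 0],
  [0, 0, 0, 0, 0, 0],
], jaw=0.0)

```text
time: 4.15
tool_pos: [0.5771, -0.0277, 0.2044]
ee_rot: [3.141, 0.0, 3.14]
ft_force: [-1.6, 0.9, 5.8]
opening: 0.0138
grasp_force: 58.4
```

Emit:
drive_tool([
  [0.0003, 0.0061, 0, 0, 0, 2.5],
  [0.0007, 0.0122, 0, 0, 0, 5],
  [0.0007, 0.0122, 0, 0, 0, 5],
  [0.0007, 0.0122, 0, 0, 0, 5],
  [0.0007, 0.0122, 0, 0, 0, 5],
  [0.0007, 0.0122, 0, 0, 0, 5],
  [0.0007, 0.0122, 0, 0, 0, 5],
  [0.0007, 0.0122, 0, 0, 0, 5],
])

```text
time: 5.15
tool_pos: [0.5976, 0.0605, 0.2044]
ee_rot: [3.141, -0.0, 2.483]
ft_force: [-0.3, 0.2, 5.0]
opening: 0.0141
grasp_force: 58.8
```

Emit:
drive_tool([
  [0.0007, 0.0122, 0, 0, 0, 5],
  [0.0007, 0.0122, 0, 0, 0, 5],
  [0.0007, 0.0122, 0, 0, 0, 5],
  [0.0007, 0.0122, 0, 0, 0, 5],
  [0.0007, 0.0122, 0, 0, 0, 5],
  [0.0007, 0.0122, 0, 0, 0, 5],
  [0.0007, 0.0122, 0, 0, 0, 5],
  [0.0003, 0.0061, 0, 0, 0, 2.5],
])

```text
time: 6.15
tool_pos: [0.6676, 0.1182, 0.2044]
ee_rot: [3.141, -0.001, 1.83]
ft_force: [-2.0, 3.4, 6.5]
opening: 0.0147
grasp_force: 59.1
```

Emit:
drive_tool([
  [0, 0, 0, 0, 0, 0],
  [0, 0, 0, 0, 0, 0],
  [0, 0, 0, 0, 0, 0],
  [0, 0, 0, 0, 0, 0],
  [0, 0, -0.03, 0, 0, 0],
  [0, 0, -0.03, 0, 0, 0],
  [0, 0, -0.02, 0, 0, 0],
  [0, 0, -0.01, 0, 0, 0],
], jaw=0.06)

```text
time: 7.15
tool_pos: [0.6671, 0.1171, 0.2948]
ee_rot: [3.141, -0.0, 1.832]
ft_force: [-0.0, 1.1, -0.8]
opening: 0.0597
grasp_force: 0.0
```

```bash
python3 - <<'E'
from h import *
b=snap('top','t1');a=snap('scene','s1');s=sense();print(s['tool_pos'],s['ee_rot'],s['opening'],s['qpos'])
X=cv2.resize(b[165:265,205:305],(400,400),interpolation=cv2.INTER_CUBIC)
Y=cv2.resize(a[145:245,205:305],(400,400),interpolation=cv2.INTER_CUBIC)
cv2.imwrite('pics/c1.png',cv2.convertScaleAbs(np.hstack([X,Y]),alpha=1.5))
E
```

```text
[0.66716722 0.11713214 0.29443037] [ 3.14076904e+00 -2.04577628e-04  1.83152528e+00] 0.0600191200299771 [-0.79054281  0.47589638  0.75237935  1.57078742 -0.33909889  1.22902906
  0.28157302]
```

View pics/c1.png

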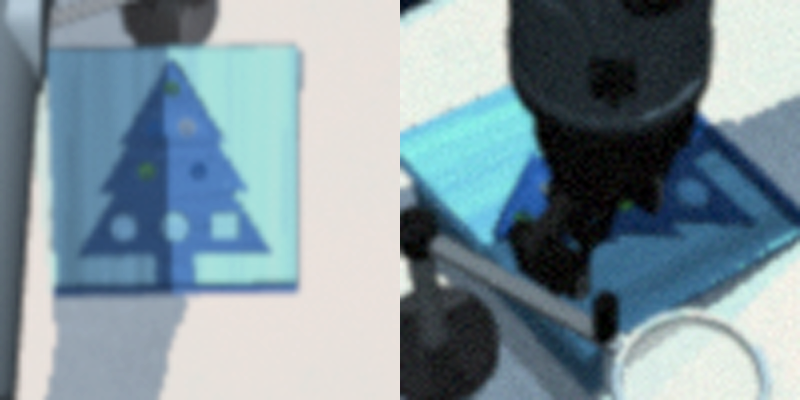

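The magnifier now sits well left, at (690,375) in the scene crop, and the row in the top crop reads (122,228), (174,228), (224,226). Next I go over to the stick.

Emit:
drive_tool([
  [-0.0356, -0.0333, 0.002, 0, 0, 0],
  [-0.0356, -0.0333, 0.002, 0, 0, 0],
  [-0.0356, -0.0333, 0.002, 0, 0, 0],
  [-0.0356, -0.0333, 0.002, 0, 0, 0],
  [-0.0356, -0.0333, 0.002, 0, 0, 0],
  [-0.0356, -0.0333, 0.002, 0, 0, 0],
  [-0.0356, -0.0333, 0.002, 0, 0, 0],
  [-0.0356, -0.0333, 0.002, 0, 0, 0],
], jaw=0.085)

```text
time: 8.25
tool_pos: [0.4817, -0.2277, 0.2771]
ee_rot: [-3.141, -0.0, 1.832]
ft_force: [1.0, -0.7, 0.2]
opening: 0.0848
grasp_force: 0.0
```

Emit:
drive_tool([
  [-0.0356, -0.0333, 0.002, 0, 0, 0],
  [-0.0356, -0.0333, 0.002, 0, 0, 0],
  [0, 0, 0, 0, 0, 9.8],
  [0, 0, 0, 0, 0, 9.8],
  [0, 0, 0, 0, 0, 9.8],
  [0, 0, 0, 0, 0, 9.8],
  [0, 0, 0, 0, 0, 9.8],
  [0, 0, 0, 0, 0, 9.8],
])

```text
time: 9.25
tool_pos: [0.4366, -0.3123, 0.2731]
ee_rot: [-3.141, 0.001, 0.8]
ft_force: [-0.2, 0.1, 0.1]
opening: 0.0853
grasp_force: 0.0
```

```bash
python3 - <<'E'
from h import *
s=sense();im=snap('wrist','w1');c=calibration('wrist');print(s['tool_pos'],s['ee_rot'],s['qpos'])
np.savez('c_w1.npz',**{k:np.array(v) for k,v in c.items()})
print(proj(c,[[.437,-.313,.13],[.437,-.313,.06]]).round())
cv2.imwrite('pics/w1b.png',cv2.convertScaleAbs(cv2.resize(im[...,::-1],(800,600),interpolation=cv2.INTER_CUBIC),alpha=1.3))
E
```

```text
[ 0.43660653 -0.3123405   0.27312347] [-3.14067917e+00  6.06626483e-04  7.99657876e-01] [-0.45292144  0.33633757  1.19378432  1.92231051 -0.3477752   1.11704557
  0.10746054]
[[252. 183.]
 [253. 168.]]
```

View pics/w1b.png

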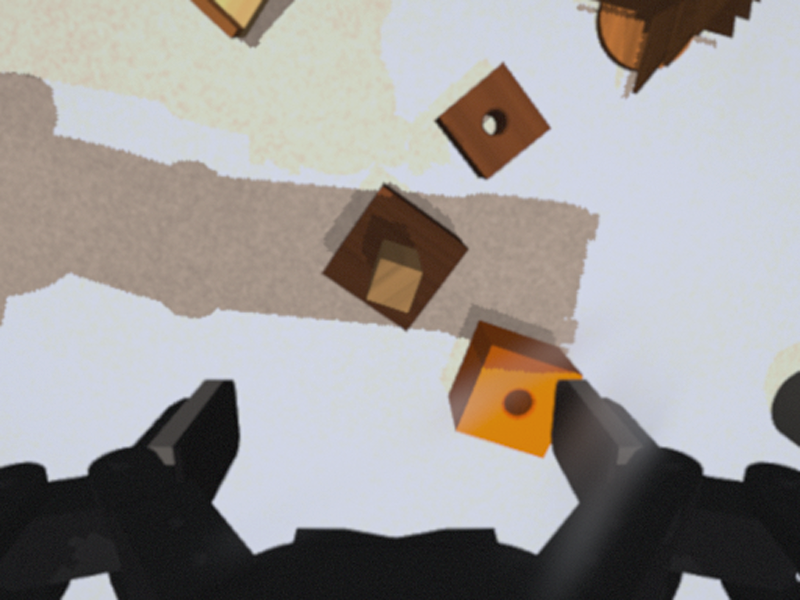

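The wrist view shows the stick's handle top as a square with corners (381,256), (421,268), (410,313), (367,300). It stands in the large dark block, with the orange block at (517,400) and the small dark block at (492,122) left alone.

```bash
python3 - <<'E'
from h import *
c=dict(np.load('c_w1.npz'))
P=np.array([at_z(c,(u*.64,v*.64),.13) for u,v in [(381,256),(421,268),(410,313),(367,300)]])
print(P.round(4)); ctr=P.mean(0); print(ctr)
for i in range(4):
    d=P[(i+1)%4]-P[i]; print(np.linalg.norm(d[:2]).round(4),np.degrees(np.arctan2(d[1],d[0]))%90)
angs=[4*np.arctan2(*(P[(i+1)%4]-P[i])[[1,0]]) for i in range(4)]
a=np.arctan2(np.mean(np.sin(angs)),np.mean(np.cos(angs)))/4; print('yaw',a,a+np.pi/2)
print('holder top',[at_z(c,(u*.64,v*.64),.06).round(4) for u,v in [(387,188),(467,250),(407,327),(323,271)]])
E
```

```text
[[ 0.4436 -0.2963  0.13  ]
 [ 0.4541 -0.3157  0.13  ]
 [ 0.4327 -0.3294  0.13  ]
 [ 0.4213 -0.3079  0.13  ]]
[ 0.43794639 -0.31235958  0.13      ]
0.0221 28.387229832297038
0.0255 32.50564984710067
0.0243 27.881872913869202
0.0252 27.523642685112076
yaw 0.5073239008277487 2.0781202276226454
holder top [array([ 0.4674, -0.2755,  0.06  ]), array([ 0.4765, -0.3409,  0.06  ]), array([ 0.4112, -0.3511,  0.06  ]), array([ 0.3988, -0.2839,  0.06  ])]
```

Emit:
drive_tool([
  [0.001, 0, 0.02, 0, 0, 8.4],
  [0, 0, 0.03, 0, 0, 8.4],
  [0, 0, 0.035, 0, 0, 0],
  [0, 0, 0.035, 0, 0, 0],
  [0, 0, 0.03, 0, 0, 0],
  [0, 0, 0.02, 0, 0, 0],
  [0, 0, 0.012, 0, 0, 0],
  [0, 0, 0, 0, 0, 0],
])

```text
time: 10.3
tool_pos: [0.4372, -0.3119, 0.0914]
ee_rot: [-3.141, 0.001, 0.513]
ft_force: [0.0, 0.4, 1.0]
opening: 0.0853
grasp_force: 0.0
```

```bash
python3 - <<'E'
from h import *
s=sense();print(s['tool_pos'],s['ee_rot'],np.round(s['qpos'],3))
print(goal([.438,-.3123,.09],down(.507)))
E
```

```text
[ 0.43716453 -0.3119058   0.09138262] [-3.14071726e+00  1.00612239e-03  5.12741688e-01] [-0.225  0.601  0.96   2.08  -0.687  0.817  0.096]
(array([0.0005, 0.0008, 0.0014]), array([-0.05,  0.06,  0.33]))
```

Well aligned, so I close on the handle.

Emit:
drive_tool([
  [0.0005, 0.0005, 0, 0, 0, 0.3],
  [0, 0, 0, 0, 0, 0],
  [0, 0, 0, 0, 0, 0],
  [0, 0, 0, 0, 0, 0],
  [0, 0, 0, 0, 0, 0],
  [0, 0, 0, 0, 0, 0],
  [0, 0, 0, 0, 0, 0],
  [0, 0, 0, 0, 0, 0],
], jaw=0.0)

```text
time: 11.3
tool_pos: [0.4385, -0.3122, 0.0922]
ee_rot: [3.141, -0.0, 0.507]
ft_force: [-0.4, 1.7, 7.0]
opening: 0.0231
grasp_force: 59.8
```

Emit:
drive_tool([
  [0, 0, -0.005, 0, 0, 0],
  [0, 0, -0.01, 0, 0, 0],
  [0, 0, -0.015, 0, 0, 0],
  [0, 0, -0.02, 0, 0, 0],
  [0, 0, -0.02, 0, 0, 0],
  [0, 0, -0.02, 0, 0, 0],
  [0, 0, -0.02, 0, 0, 0],
  [0, 0, -0.01, 0, 0, 0],
])

```text
time: 12.3
tool_pos: [0.4387, -0.3123, 0.2133]
ee_rot: [3.141, -0.001, 0.507]
ft_force: [0.7, -1.0, -0.9]
opening: 0.0235
grasp_force: 59.1
```

```bash
python3 - <<'E'
from h import *
s=sense();print(s['tool_pos'],s['ee_rot'],np.round(s['qpos'],3))
a=snap('scene','s2');b=snap('top','t2');s=calibration('scene')
X=cv2.resize(b[165:265,205:305],(400,400),interpolation=cv2.INTER_CUBIC)
Y=cv2.resize(a[145:245,205:305],(400,400),interpolation=cv2.INTER_CUBIC)
Z=cv2.resize(a[50:150,180:313],(532,400),interpolation=cv2.INTER_CUBIC)[:200]
top=cv2.convertScaleAbs(np.hstack([X,Y])[100:400],alpha=1.5)
Z=cv2.resize(a[60:135,180:280],(400,300),interpolation=cv2.INTER_CUBIC)
Z=np.hstack([Z,np.zeros((300,400,3),np.uint8)])
cv2.imwrite('pics/c2.png',np.vstack([top,cv2.convertScaleAbs(Z,alpha=1.5)])[...,::-1])
E
```

```text
[ 0.438655   -0.31229715  0.21334351] [ 3.14079182e+00 -8.59891564e-04  5.06951750e-01] [-0.402  0.454  1.178  1.987 -0.494  1.027 -0.056]
```

View pics/c2.png

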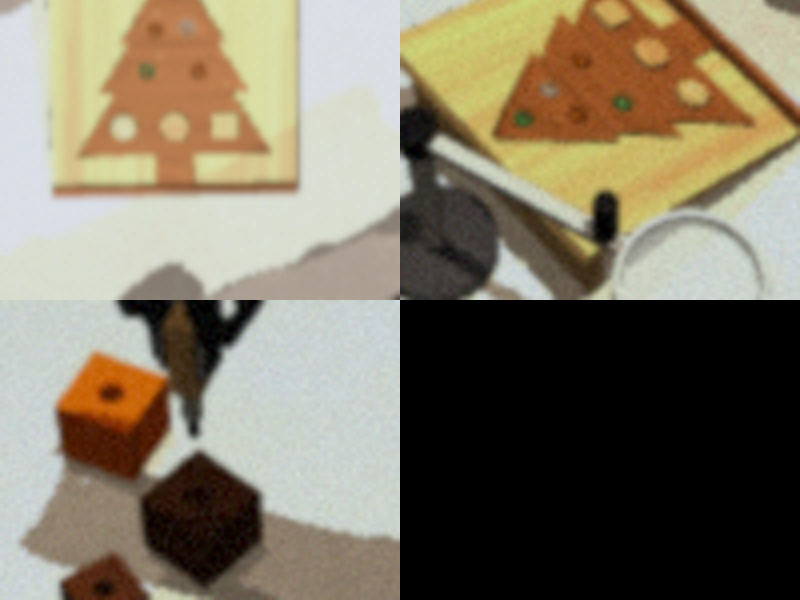

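The stick is out: its foot hangs free at about (193,430) in the lower crop. The row in the top crop is at (124,127), (174,127) and (224,126), with the square last. Disc and star still need telling apart from near, so I'll work out the spot and a hover pose.

```bash
python3 - <<'E'
from h import *
t=calibration('top');s=calibration('scene')
T=[(205+x/4,165+(y+100)/4) for x,y in [(124,127),(174,127),(224,126)]]
S=[(205+(x-400)/4,145+(y+100)/4) for x,y in [(693,93),(650,50),(612,11)]]
P=[tri([(t,a),(s,b)]) for a,b in zip(T,S)]
for p,a,b in zip(P,T,S): print(p.round(4),proj(t,p).round(1)-a,proj(s,p).round(1)-b, at_z(t,a,p[2]).round(4))
# hover: tool tilted 20 deg, yaw ~0.507+1.06
th=np.radians(20); by=0.044
n=R.from_euler('z',by).apply([-np.sin(th),0,np.cos(th)])
Rg=R.from_euler('z',by)*R.from_euler('y',-th)*R.from_euler('x',np.pi) # tool x up slope
print(n, Rg.as_matrix()[:,2])
print((down(.507)).as_euler('xyz'))
s=sense();cur=(np.array(s['tool_pos']),R.from_euler('xyz',s['ee_rot']))
for k in (0,30,60,90):
    print(k,goal([.51,-.02,.25],Rg*R.from_euler('z',-k,degrees=True)))
E
```

```text
[0.512  0.0219 0.0509] [[-0.3   0.25]] [[-0.55 -0.05]] [0.513  0.0208 0.0509]
[ 0.5137 -0.0233  0.0536] [[-0.1   0.05]] [[-0.1  0. ]] [ 0.5139 -0.0235  0.0536]
[ 0.5151 -0.0671  0.0541] [[-0.2  0.2]] [[-0.3  -0.05]] [ 0.5158 -0.0679  0.0541]
[-0.34168912 -0.01504403  0.93969262] [ 0.34168912  0.01504403 -0.93969262]
[3.14159265 0.         0.507     ]
0 (array([ 0.2043, -0.2208, -0.0372]), array([-4.6 , 19.58, 26.27]))
30 (array([ 0.2043, -0.2208, -0.0372]), array([-9.42, 17.57, -3.43]))
60 (array([ 0.2043, -0.2208, -0.0372]), array([-13.84,  14.73, -33.12]))
90 (array([ 0.2043, -0.2208, -0.0372]), array([-17.83,  11.05, -62.79]))
```

Emit:
drive_tool([
  [0.01, -0.015, -0.01, 0, 0, 0],
  [0.02, -0.03, -0.01, 0, 0, 0],
  [0.02, -0.03, -0.01, 0, 0, 0],
  [0.025, -0.0375, -0.01, 0, 0, 0],
  [0.025, -0.0375, -0.01, 0, 0, 0],
  [0.02, -0.03, -0.007, 0, 0, 0],
  [0.015, -0.024, 0, 0, 0, 0],
  [0.01, -0.015, 0, 0, 0, 0],
])

```text
time: 13.4
tool_pos: [0.4585, -0.0484, 0.2686]
ee_rot: [-3.14, -0.0, 0.509]
ft_force: [-0.9, 0.6, -0.2]
opening: 0.0232
grasp_force: 59.1
```

```bash
python3 - <<'E'
from h import *
s=sense();im=snap('wrist','w2');c=calibration('wrist');print(s['tool_pos'],s['ee_rot'],np.round(s['qpos'],3),s['opening'])
np.savez('c_w2.npz',**{k:np.array(v) for k,v in c.items()})
print(proj(c,[[.512,.0219,.052],[.5137,-.0233,.0535],[.5151,-.0671,.0535]]).round())
x,y=map(int,proj(c,[[.5137,-.0233,.0535]])[0]); x0=min(max(x-80,0),352);y0=min(max(y-60,0),264);print(x0,y0)
A=cv2.resize(im[y0:y0+120,x0:x0+160,::-1],(800,600),interpolation=cv2.INTER_CUBIC)
cv2.imwrite('pics/c3.png',cv2.convertScaleAbs(A,alpha=1.3))
E
```

```text
[ 0.45854617 -0.04843441  0.26859407] [-3.14032254e+00 -2.86096947e-04  5.09024127e-01] [-1.324  0.019  1.351  2.079 -0.023  1.059 -1.024] 0.02320783890252951
[[218.  88.]
 [258. 109.]
 [297. 129.]]
178 48
```

View pics/c3.png

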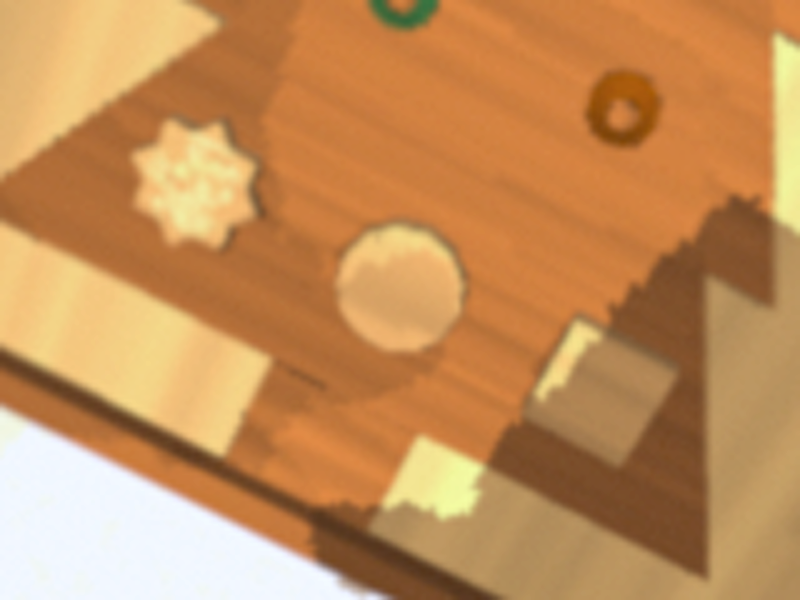

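The disc is plainly the middle ornament at crop (400,287), with the star at (197,184) and the square at (601,392). I'll refine the spot and compute the hover.

```bash
python3 - <<'E'
from h import *
c=dict(np.load('c_w2.npz'));t=calibration('top');s=calibration('scene')
W=[(178+x/5,48+y/5) for x,y in [(197,184),(400,287),(601,392)]]
T=[(205+x/4,165+(y+100)/4) for x,y in [(124,127),(174,127),(224,126)]]
S=[(205+(x-400)/4,145+(y+100)/4) for x,y in [(693,93),(650,50),(612,11)]]
for w,a,b in zip(W,T,S): print(tri([(c,w),(t,a),(s,b)]).round(4),tri([(c,w),(t,a)]).round(4),at_z(c,w,.0535).round(4))
# tip projected in wrist image
q=sense();r=R.from_euler('xyz',q['ee_rot']);print('tip',proj(calibration('wrist'),np.array(q['tool_pos'])+r.apply([0,0,.0822])))
by=.04;th=np.radians(20)
n=R.from_euler('z',by).apply([-np.sin(th),0,np.cos(th)])
Rg=R.from_euler('z',by)*R.from_euler('y',-th)*R.from_euler('x',np.pi)*R.from_euler('z',-27,degrees=True)
spot=np.array([.5145,-.0232,.0535])
pre=spot+n*.1422;print(pre,goal(pre,Rg))
E
```

```text
[0.513  0.0226 0.053 ] [0.5134 0.0211 0.0669] [0.5143 0.0231 0.0535]
[ 0.5149 -0.0223  0.056 ] [ 0.5164 -0.0235 -0.0072] [ 0.5165 -0.0215  0.0535]
[ 0.5164 -0.0667  0.0559] [ 0.5175 -0.0688  0.0391] [ 0.5184 -0.0671  0.0535]
tip [[251.1674175  204.88471208]]
[ 0.46590364 -0.02514489  0.18712429] (array([ 0.0168, -0.0154,  0.0815]), array([-9.13, 17.82, -0.07]))
```

Emit:
drive_tool([
  [0.0034, -0.0031, 0.0163, 0, 0, 0],
  [0.0034, -0.0031, 0.0163, 0, 0, 0],
  [0.0034, -0.0031, 0.0163, 0, 0, 0],
  [0.0034, -0.0031, 0.0163, 0, 0, 0],
  [0.0034, -0.0031, 0.0163, -2, 4, 0],
  [0, 0, 0, -2.4, 4.6, 0],
  [0, 0, 0, -2.4, 4.6, 0],
  [0, 0, 0, -2.3, 4.6, 0],
])

```text
time: 14.45
tool_pos: [0.463, -0.0311, 0.1857]
ee_rot: [2.992, -0.268, 0.525]
ft_force: [0.3, -1.8, -2.0]
opening: 0.0234
grasp_force: 59.3
```

```bash
cat >> h.py <<'E'
by=.04;th=np.radians(20)
n=R.from_euler('z',by).apply([-np.sin(th),0,np.cos(th)])
RG=R.from_euler('z',by)*R.from_euler('y',-th)*R.from_euler('x',np.pi)*R.from_euler('z',-27,degrees=True)
spot=np.array([.515,-.0225,.0545])
E
python3 - <<'E'
from h import *
s=sense();print(s['tool_pos'],s['ee_rot'],np.round(s['qpos'],3),s['opening'])
print(goal(spot+n*(.0822+.02),RG))
E
```

```text
[ 0.463016   -0.03112699  0.18565778] [ 2.99216494 -0.26761802  0.52527207] [-1.281 -0.153  1.157  2.369  0.329  0.551 -1.429] 0.023401453785781342
(array([ 0.0084, -0.0035,  0.0386]), array([-0.63,  2.48, -0.25]))
```

Emit:
drive_tool([
  [0.0014, -0.0006, 0.0064, 0, 0, 0],
  [0.0014, -0.0006, 0.0064, 0, 0, 0],
  [0.0014, -0.0006, 0.0064, 0, 0, 0],
  [0.0014, -0.0006, 0.0064, -0.2, 0.8, 0],
  [0.0014, -0.0006, 0.0064, -0.2, 0.8, 0],
  [0.0014, -0.0006, 0.0064, -0.2, 0.8, -0.2],
  [0, 0, 0, 0, 0, 0],
  [0, 0, 0, 0, 0, 0],
])

```text
time: 15.45
tool_pos: [0.4788, -0.0243, 0.1518]
ee_rot: [2.982, -0.304, 0.534]
ft_force: [-0.2, -0.0, -1.1]
opening: 0.0233
grasp_force: 59.3
```

```bash
python3 - <<'E'
from h import *
s=sense();print(s['tool_pos'],s['ee_rot'],np.round(s['qpos'],3),s['opening'])
print(goal(spot+n*(.0822+.02),RG))
im=snap('wrist','w3');c=calibration('wrist');r=R.from_euler('xyz',s['ee_rot'])
np.savez('c_w3.npz',**{k:np.array(v) for k,v in c.items()})
tip=np.array(s['tool_pos'])+r.apply([0,0,.0822]);print(tip)
sc=snap('scene','s3');k=calibration('scene')
print('wrist tip,spot',proj(c,[tip,spot]).round(1));print('scene tip,spot',proj(k,[tip,spot]).round(1))
a=proj(c,[tip])[0];x0,y0=int(min(max(a[0]-50,0),412)),int(min(max(a[1]-75,0),234))
b=proj(k,[tip])[0];x1,y1=int(b[0]-30),int(b[1]-45)
print(x0,y0,x1,y1)
A=cv2.resize(im[y0:y0+150,x0:x0+100],(400,600),interpolation=cv2.INTER_CUBIC)
B=cv2.resize(sc[y1:y1+90,x1:x1+60],(400,600),interpolation=cv2.INTER_CUBIC)
cv2.imwrite('pics/c4.png',cv2.convertScaleAbs(np.hstack([A,B])[...,::-1],alpha=1.5))
E
```

```text
[ 0.47880233 -0.02429157  0.15178953] [ 2.98184942 -0.30410068  0.53368414] [-1.136  0.118  1.137  2.398 -0.321  0.367 -0.8  ] 0.023327335462824644
(array([0.0009, 0.0001, 0.0016]), array([-0.18,  0.34, -0.12]))
[ 0.50637474 -0.02318673  0.07435968]
wrist tip,spot [[251.2 205.9]
 [251.9 195.1]]
scene tip,spot [[269.6 177.4]
 [267.2 182.8]]
201 130 239 132
```

View pics/c4.png

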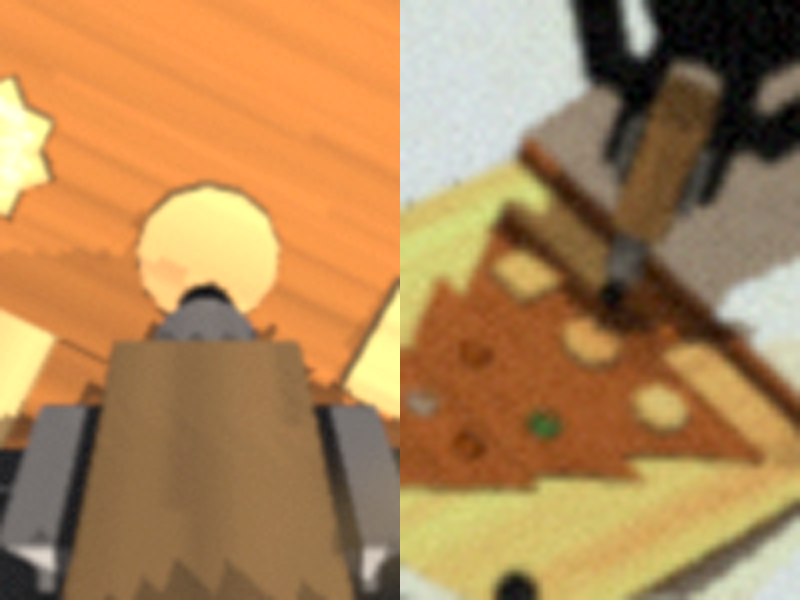

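In the wrist crop the disc centre is at (209,255), with the foot's dark arc just below it at (206,284). The tip is about 2 mm short towards the robot compared with my model. In the scene crop the tip is at (612,298) and the disc at (592,340), which agrees. I'll shift about 3 mm up the slope and approach.

Emit:
drive_tool([
  [0.003, 0, 0.004, -0.2, 0.3, -0.1],
  [0, 0, 0.004, 0, 0, 0],
  [0, 0, 0.004, 0, 0, 0],
  [0, 0, 0.003, 0, 0, 0],
  [0, 0, 0.003, 0, 0, 0],
  [0, 0, 0, 0, 0, 0],
  [0, 0, 0, 0, 0, 0],
  [0, 0, 0, 0, 0, 0],
])

```text
time: 16.55
tool_pos: [0.4876, -0.0221, 0.1358]
ee_rot: [2.978, -0.31, 0.537]
ft_force: [0.8, 0.6, -1.0]
opening: 0.0232
grasp_force: 59.3
```

```bash
cat > chk.py <<'E'
from h import *
s=sense();r=R.from_euler('xyz',s['ee_rot']);p=np.array(s['tool_pos']);z=r.apply([0,0,1])
print('t',s['time'],'F.n',np.dot(s['ft_force'],n),'F',np.round(s['ft_force'],2),'q',np.round(s['qpos'],3))
print('angle',np.degrees(np.arccos(-z@n)),'tip to spot in tool',r.inv().apply(spot-p-.0822*z).round(4))
E
python3 chk.py
```

```text
t 16.55 F.n -1.2237243550920653 F [ 0.84  0.62 -0.99] q [-0.97   0.177  0.971  2.397 -0.481  0.326 -0.659]
angle 0.009510438278861702 tip to spot in tool [-0.0026  0.0004  0.0036]
```

Emit:
drive_tool([
  [0, 0, 0.001, 0, 0, 0],
  [0, 0, 0.001, 0, 0, 0],
  [0, 0, 0.001, 0, 0, 0],
  [0, 0, 0.001, 0, 0, 0],
  [0, 0, 0.001, 0, 0, 0],
  [0, 0, 0, 0, 0, 0],
  [0, 0, 0, 0, 0, 0],
  [0, 0, 0, 0, 0, 0],
])

```text
time: 17.55
tool_pos: [0.4893, -0.022, 0.1311]
ee_rot: [2.978, -0.31, 0.537]
ft_force: [-1.7, 0.6, 0.6]
opening: 0.0238
grasp_force: 59.5
```

```bash
python3 chk.py
```

```text
t 17.55 F.n 1.121240349901003 F [-1.74  0.65  0.57] q [-0.93   0.191  0.93   2.396 -0.517  0.316 -0.626]
angle 0.008316750075139443 tip to spot in tool [-0.0025  0.0004 -0.0015]
```

The force rose 2.3 N, so the foot has just touched. I push on about 4.5 mm.

Emit:
drive_tool([
  [0, 0, 0.001, 0, 0, 0],
  [0, 0, 0.001, 0, 0, 0],
  [0, 0, 0.001, 0, 0, 0],
  [0, 0, 0.001, 0, 0, 0],
  [0, 0, 0.0005, 0, 0, 0],
  [0, 0, 0, 0, 0, 0],
  [0, 0, 0, 0, 0, 0],
  [0, 0, 0, 0, 0, 0],
])

```text
time: 18.55
tool_pos: [0.4908, -0.0219, 0.1268]
ee_rot: [2.978, -0.31, 0.537]
ft_force: [-1.2, 0.4, 2.5]
opening: 0.0236
grasp_force: 59.7
```

```bash
python3 - <<'E'
exec(open('chk.py').read())
im=snap('wrist','w4');sc=snap('scene','s4');c=calibration('wrist');k=calibration('scene')
F=[]
for i in range(4): capture('top'); F.append(np.dot(sense()['ft_force'],n))
print('F.n',np.round(F,2))
print(proj(c,[spot]),proj(k,[spot]))
A=cv2.resize(im[130:280,201:301],(400,600),interpolation=cv2.INTER_CUBIC)
B=cv2.resize(sc[132:222,239:299],(400,600),interpolation=cv2.INTER_CUBIC)
cv2.imwrite('pics/c5.png',cv2.convertScaleAbs(np.hstack([A,B])[...,::-1],alpha=1.5))
E
```

```text
t 18.55 F.n 2.740780515337674 F [-1.24  0.42  2.47] q [-0.896  0.203  0.896  2.396 -0.548  0.308 -0.599]
angle 0.004011141898774084 tip to spot in tool [-0.0025  0.0004 -0.006 ]
F.n [2.66 2.67 3.53 3.68]
[[251.58289159 211.91219591]] [[267.22453869 182.75358667]]
```

View pics/c5.png

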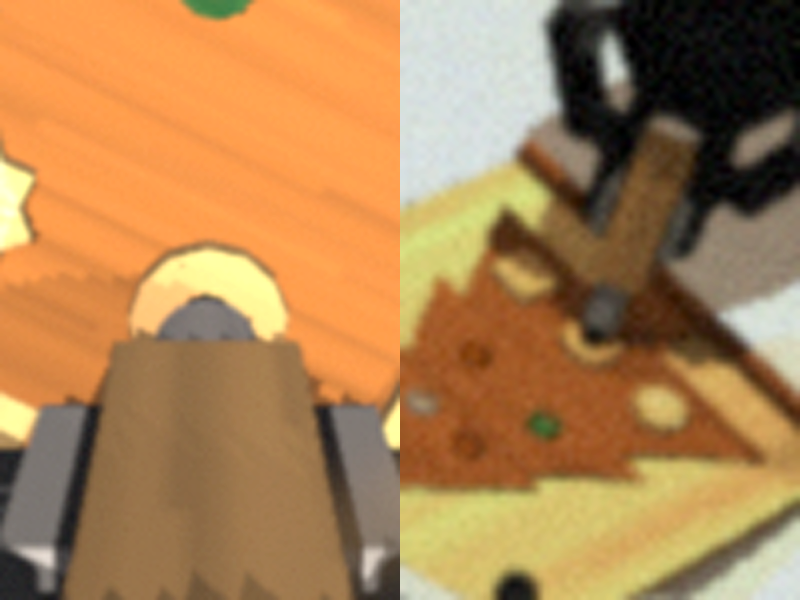

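The foot sits over the disc's middle: disc (209,320) in the wrist crop, foot end (597,335) against disc (592,340) in the scene crop. The force is about 4 to 4.5 N, roughly half way in, and the stick is square. I'm handing in.

```bash
python3 -c "
from plant import *
print(job_done())"
```

```text
the job is handed in; nothing more can be done
None
```

I handed the job in with the magnifier swung left (lens an estimated 24 cm from the disc) and the stick held square to the board, its foot pressing the disc's middle at about 4 N, roughly half way in; no verdict came back.

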